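# Isolate the welding pen and hold its gate wide

## Robot

A 6-joint arm with a two-finger parallel gripper is mounted at the origin on the work surface. World frame = base frame: x ahead of the robot, y to its left, z up, the work surface at z = 0. Lengths are in m, angles in rad, forces in N, time in s.
With the tool pointing down it reaches from about 0.25 to 0.775 m from the base axis. Payload 4 kg.
Tool frame: the origin (TCP) lies on the centre line of the jaws, within the pads' length; the fingertips stand 25 mm ahead of it and the grasp point (between the pads) lies 6 mm ahead of it; z points along the fingers, y is the line along which they close (so a half turn about z gives the same grasp; the last joint's range is limited). The gripper opens to 94 mm and grips with 3 to 60 N. Pads are 16 mm wide; open, the fingers measure 119 mm over their backs; the gripper's body (75 mm by 177 mm) begins 78 mm behind the grasp point.
Start: joints at [1.218, 0.087, 1.371, -0, 1.684, -0.103], TCP at [0.136, 0.533, 0.231] pointing down, gripper open.
Joint ranges: [-3.1, 3.1], [-0.76, 2.03], [0.27, 2.55], [-1.08, 4.22], [0.17, 2.65], [-2.57, 2.57]. Speed limits (rad/s): [2.79, 2.79, 3.14, 3.14, 3.14, 3.14].

## Interface

Orientations are given as [roll, pitch, yaw] about the fixed x, y, z axes, in that order (R = Rz(yaw) Ry(pitch) Rx(roll)).
In Python, from bench import robot, imaging gives the robot as it stands. The module is installed in compiled form; this text tells all that it offers.
- The arm moves only by the tool drive_tool, never from a script. Its argument "series" is a list of rows, each a list of 3 entries, a list of its own where there are three numbers: the finger opening in m, from 0 to 0.094, then the shift along the tool's x, y, z in m, then the turn, a rotation vector about the tool's x, y, z in rad. A call has 1 to 5 rows; each row is the pose to reach, as a shift and turn from the pose commanded when the call began, along the tool's axes at that moment; what a row does not reach only later rows make up. A row lasts 1/8 s, in which the tool goes at most 62.5 mm and 10.7 degrees, less where a joint would pass 70% of its speed; a pose out of reach is approached as far as the arm can. A call with a gripper value outside its range is refused whole. The fingers move at their own pace and stop on an object; the grip force is fixed at half the most. Time passes only in rows, so rows that repeat a pose let the fingers close. It gives the time, the measured TCP pose, the force, the opening and the grip force at its end, in the units of the state.
- robot.get_obs(): the state, without advancing time (a new reading comes with each control period).
- imaging.snapshot(name): name is "scene" or "top" or "wrist"; returns the picture (384x512x3 uint8, red, green, blue); there is no depth.
- imaging.get_calibration(name): a dict with "intrinsics" (3x3 intrinsics, pixels), "position" and "rotation" of the camera in the world. Camera axes: x right, y up, looking along -z (the intrinsics and any distortion apply to the point x, -y, -z); pixel columns grow to the right and rows downward; lengths in m; the calibration is good to about 2 mm. A picture is of the moment at which its call begins: read the wrist's pose just before it. get_calibration takes no time and is no camera call; for the wrist camera it gives the pose at the moment of the call.
- robot.close_job(): hands the job in; it is judged then, once.
The state is a dict: "time": time; "joint_positions": joint angles; "qvel": joint speeds; "joint_torque": joint torques, N m; "tool_pos": TCP position; "ee_rot": TCP orientation; "wrist_force": force on the tool from outside, world axes, zero at the start; "wrist_torque": the same for the moment, N m; "width": finger opening in m; "finger_force": force on a finger pad.
Only numpy, scipy, OpenCV 4.12 (cv2) and the standard library are available. Lean on these libraries where they do the work, as an engineer would, in place of code of your own. Each camera call takes 0.05 s, during which the arm holds its last target. There are 200 camera calls.

## Task

Isolate the small welding pen and hold its gate open so that the welder can lift out the stove ring: move the orange-gripped pin from its wooden rest into the green terminal, fully home, and let go of it; then squeeze the red catch fully, and only after it the yellow catch. Then take the yellow gate by its black upright post, swing it out past its detent until it stands wide open, about square to the pen's front, and finish while still holding it there, because a spring pulls it back. Keep the pin out of the black terminal, and leave the hammer, the tin and the stove ring where they are.

Things in the scene. Friction and masses are not known exactly. Their poses are not given: they have to be found in the camera images.
- pen: Fixed pen of blue bar fences, 100 mm high. Origin on the bench in the shut gate's plane; x points into the pen (away from the robot at yaw 0), y left along its front. Hinge at y +90, shut gate's free end at y -62 mm. Grey latch box right of the gate: x -4 to 48, y -256 to -66 mm, top 85 mm high. Apron plate 8 mm thick, 115 mm out in front of the gate.
- red_squeeze (a point): Where to squeeze the red catch (nearer the gate): two ears side by side along pen y on the latch box, each 24 (x) by 8 (y) mm, 85 to 125 mm above the bench; 38 mm over their outer faces, 22 when squeezed. Point fixed to the pen: midway between the ears' outer faces once SQUEEZED, 105 mm high. Centre the fingers here, open 65 mm or more, and close along pen y. 50 mm free beside the ears.
- yellow_squeeze (a point): The same for the yellow catch, of the same make and size, 100 mm farther from the gate (pen y = -228 mm; the red one's point is at y = -128 mm; both at pen x = +20 mm).
- red_catch (a joint): Travel (m) of the red ear, the one on the gate's side (+y), towards the dark steel ear (-y), which is fixed: 0 = bolted, 0.016 = fully squeezed; its bolt clears the gate above 0.012. Moves against 6 N of friction and stays where it is left. Unsqueezed, the red ear's outer face is 27 mm and the fixed ear's 11 mm from red_squeeze.
- yellow_catch (a joint): The same for the yellow sliding ear.
- gate (a joint): Gate angle (rad): 0 = shut, grows as the free end swings out to pen -x (clockwise from above), stop at 1.65. Either bolt blocks it. A spring pulls it shut (1 N at the post when shut, 2.6 N wide). A sprung brass stud in the apron is its detent: from 0.75 to 0.95 it takes up to about 10 N at the post; let go beyond, the gate falls back to about 0.95 and leans on the stud.
- gate_post (a point): Middle of the gate's handle: a black upright round post, 16 mm in diameter, 95 to 150 mm above the bench (this point at 122.5 mm), on top of the gate leaf (12 mm thick, top at 95 mm), 130 mm from the hinge axis. It travels with the gate; being round, it can be held at a constant finger direction while the gate swings.
- gate_hinge (a point): Point on the gate's vertical hinge axis, at the same height as gate_post; fixed to the pen. At gate angle q the post is at hinge + 130 mm * (-sin q along pen x, -cos q along pen y).
- pin_grip (a point): Middle of the pin's orange grip, where to hold it: round, 18 mm in diameter, 46 mm high, 67 mm above the pin's tip. The pin (about 90 g, loose) stands upright, z up; below the grip are a brass collar, 26 mm in diameter and 6 mm thick, and a brass shaft 9 mm in diameter and 38 mm long with a tapered tip.
- pin_tip (a point): Tip of the pin's shaft, 38 mm below the collar's underside; at first hanging in the rest's hole.
- green_terminal_hole0 (a point): Centre of the mouth of the hole in the green terminal, a fixed block 56 by 56 mm and 50 mm high (mouth at its top, in a brass bezel). Hole 12 mm in diameter, vertical, 43 mm deep: the pin is fully home when its collar lies on the block's top, its tip 38 mm below the mouth.
- black_terminal_hole0 (a point): The same for the black terminal, of the same size, which is not to be used.
- pin_rest_hole0 (a point): Centre of the mouth of the hole in the pin's light wooden rest, a fixed block of the same size with a 13 mm hole; the pin's collar lies on its top at the start. Rest and terminals change places.
- ring_mid (a point): Centre of the dark stove ring (110 mm outer diameter, 12 mm thick, 0.45 kg, loose) lying on the pen's floor. Leave alone.
- hammer: Hammer, 260 mm long, lying on the bench in front and to the right of the pen, along its own x axis. Leave alone.
- tin_mid (a point): Middle of a tin, 66 mm in diameter and 90 mm high, standing to the right of the pen. Leave alone.
- pin: The pin itself (see pin_grip); origin at its tip.

How it is judged:
By the outcome, as a careful person would: the job done as asked, in the order asked, and still so for the second after the job is handed in, while the arm keeps its last pose, push and grip.
It also fails if it takes over 70 s, if anything falls off the work surface, if the arm or the gripper's body presses on something with over 40 N, if the wrist force passes 120 N, or if a joint passes its speed limit or range.

## Working session

There is one attempt and no reset: what is moved stays moved. The work goes in short steps, Python scripts to look and compute and a tool call to move; the robot and the scene stay as the last step left them, time stands still between calls to the robot, and variables do not carry over. Pictures are saved under pics/ and viewed, at most 10 in all, crops included, and the job is handed in when it is done.

Besides the shell and the picture viewer there is one more tool, called after "Emit:" by a JSON object that holds its "api" and its "payload", one argument or row to a line. drive_tool: Moves the arm, as the interface text tells. Its arguments: {"type":"object","properties":{"series":{"type":"array"}},"required":["series"]}

```bash
mkdir -p pics
cat > h.py <<'E'
import numpy as np, cv2
from bench import robot, imaging
def cal(n):
    c=imaging.get_calibration(n); return c
def ray(c,u,v):
    K=np.array(c["intrinsics"]);R=np.array(c["rotation"])
    d=np.linalg.inv(K)@[u,v,1.]; d=R@np.array([d[0],-d[1],-d[2]]); return np.array(c["position"]),d
def plane(c,u,v,z):
    p,d=ray(c,u,v); return p+d*(z-p[2])/d[2]
def proj(c,P):
    q=np.array(c["rotation"]).T@(np.array(P)-np.array(c["position"])); q=np.array(c["intrinsics"])@[q[0],-q[1],-q[2]]; return q[:2]/q[2]
E
python3 - <<'E'
from h import *
for n in("scene","top"):
    im=imaging.snapshot(n); np.save(n+".npy",im); cv2.imwrite(f"pics/{n}0.png",cv2.resize(im[:,:,::-1],(800,600)))
    c=cal(n); print(n,{k:(np.round(v,4).tolist() if not isinstance(v,str) else v) for k,v in c.items()})
o=robot.get_obs(); print({k:np.round(v,3).tolist() for k,v in o.items()})
print(cal("wrist"))
E
```

```text
scene {'intrinsics': [[366.7777, 0.0, 255.5884], [0.0, 366.7777, 187.9493], [0.0, 0.0, 1.0]], 'position': [1.1099, 0.6536, 0.6639], 'rotation': [1.005, -0.0101, 2.4156]}
top {'intrinsics': [[434.233, 0.0, 252.9068], [0.0, 434.233, 185.1735], [0.0, 0.0, 1.0]], 'position': [0.4472, -0.008, 1.4719], 'rotation': [0.057, -0.0025, -1.5675]}
{'time': 0.1, 'joint_positions': [1.218, 0.088, 1.372, -0.0, 1.684, -0.103], 'qvel': [-0.001, -0.001, -0.004, 0.001, 0.001, -0.002], 'joint_torque': [0.003, -34.125, -30.33, 0.072, 0.03, -0.0], 'tool_pos': [0.136, 0.533, 0.229], 'ee_rot': [-3.14, -0.0, 2.892], 'wrist_force': [-0.077, 0.482, 0.5], 'wrist_torque': [0.008, 0.001, -0.018], 'finger_force': 0.0, 'width': 0.094}
{'intrinsics': array([[266.78242931,   0.        , 256.21596504],
       [  0.        , 266.78242931, 191.66364938],
       [  0.        ,   0.        ,   1.        ]]), 'position': array([0.06222601, 0.55110187, 0.38259675]), 'rotation': array([-2.62858274e-01,  1.27068322e-03,  1.32103867e+00])}
```

```bash
sed -i 's/^def cal(n):/from scipy.spatial.transform import Rotation as Ro\ndef cal(n):/; s/c=imaging.get_calibration(n); return c/c=dict(imaging.get_calibration(n)); c["rotation"]=Ro.from_euler("xyz",c["rotation"]).as_matrix(); return c/' h.py; cat h.py | head -6
```

```text
import numpy as np, cv2
from bench import robot, imaging
from scipy.spatial.transform import Rotation as Ro
def cal(n):
    c=dict(imaging.get_calibration(n)); c["rotation"]=Ro.from_euler("xyz",c["rotation"]).as_matrix(); return c
def ray(c,u,v):
```

View pics/scene0.png

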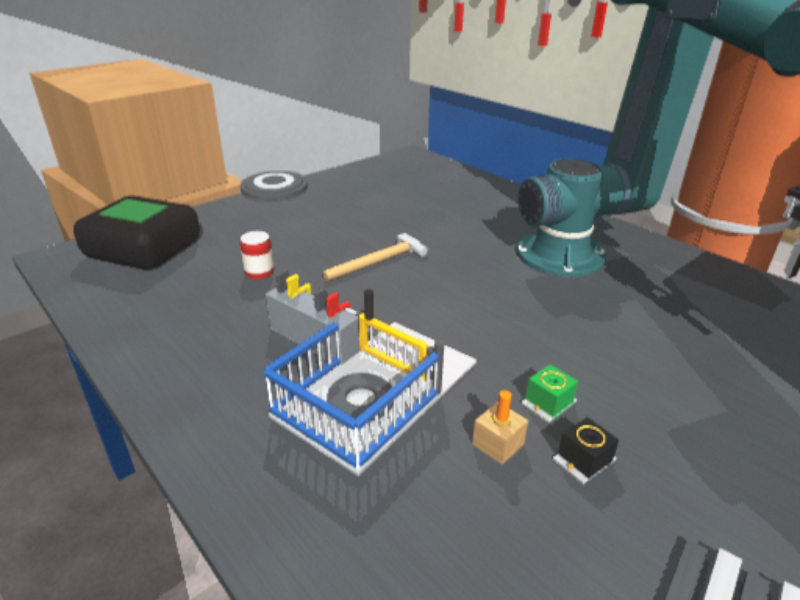

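View pics/top0.png

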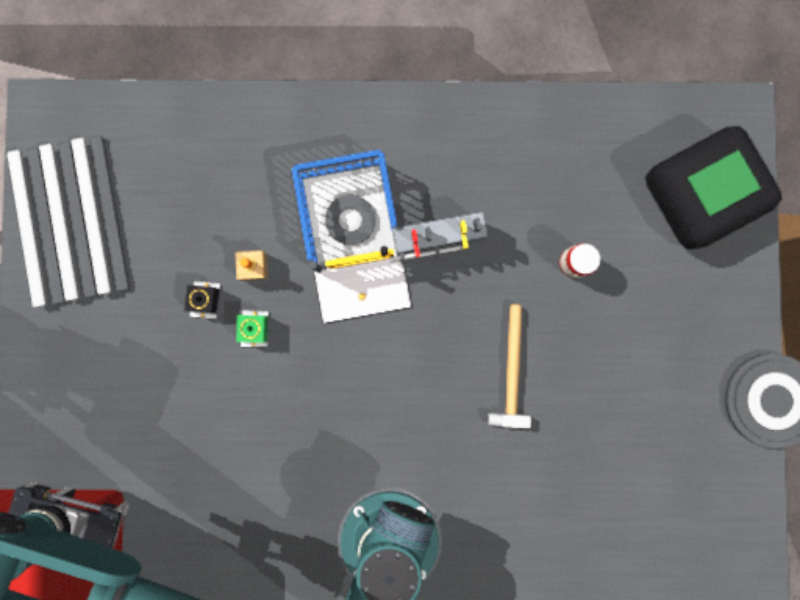

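The scene shows the pin in its wooden rest (about (502,410)), with green at (550,390) and black at (588,448). In the top view the rest is at (250,264), green (252,328), black (203,299), red ear (416,242), yellow ear (463,233), gate post (385,251).

```bash
cat >> h.py <<'E'
def tri(cs,uv):
    A=np.zeros((3,3));b=np.zeros(3)
    for c,(u,v) in zip(cs,uv):
        p,d=ray(c,u,v); d/=np.linalg.norm(d); M=np.eye(3)-np.outer(d,d); A+=M;b+=M@p
    X=np.linalg.solve(A,b); return X,[np.linalg.norm(np.cross(X-ray(c,u,v)[0],ray(c,u,v)[1]/np.linalg.norm(ray(c,u,v)[1]))) for c,(u,v) in zip(cs,uv)]
def blob(im,lo,hi,roi,off=(0,0)):
    x0,y0,x1,y1=roi; h=cv2.cvtColor(im,cv2.COLOR_RGB2HSV)[y0:y1,x0:x1]
    m=cv2.inRange(h,lo,hi); n,l,s,c=cv2.connectedComponentsWithStats(m)
    i=1+np.argmax(s[1:,4]); ys,xs=np.nonzero(l==i); return c[i]+[x0,y0],s[i,4],np.c_[xs+x0,ys+y0],s[i]
E
python3 - <<'E'
from h import *
S=np.load("scene.npy");T=np.load("top.npy");cs,ct=cal("scene"),cal("top")
k=1/1.5625
def r(a): return [int(v*k) for v in a]
def sho(name,lo,hi,rs,rt,z):
    a=blob(S,lo,hi,r(rs));b=blob(T,lo,hi,r(rt))
    X,e=tri([ct,cs],[b[0],a[0]])
    print(name,"S",a[0].round(1),a[1],"T",b[0].round(1),b[1],"tri",X.round(4),np.round(e,4),"top@z",plane(ct,*b[0],z).round(4))
sho("orange",(5,170,120),(16,255,255),(485,380,525,440),(230,240,275,285),.095)
sho("green",(45,120,60),(80,255,255),(515,355,590,420),(230,305,275,350),.05)
sho("red",(0,150,90),(8,255,255),(320,285,360,325),(405,225,428,262),.122)
sho("yellow",(22,150,90),(32,255,255),(280,270,315,305),(455,215,475,252),.122)
sho("black post",(0,0,0),(180,255,55),(360,285,376,322),(377,243,393,259),.14)
sho("gate",(22,150,90),(32,255,255),(355,310,435,385),(320,245,395,275),.095)
sho("rest",(10,60,110),(22,170,255),(470,395,530,465),(232,248,268,282),.05)
b=blob(T,(105,150,60),(125,255,255),r((285,145,405,265))); 
hull=cv2.convexHull(b[2].astype(np.float32)); 
print("fence hull",[plane(ct,*p,.1)[:2].round(3).tolist() for p in cv2.approxPolyDP(hull,2.5,True)[:,0]])
for n,roi in(("black",(180,275,228,325)),("green",(230,305,275,350))):
    x0,y0,x1,y1=r(roi); 
    lo,hi=((20,80,120),(35,255,255))
    bb=blob(T,lo,hi,(x0,y0,x1,y1)); print(n,"bezel",bb[0],bb[1],plane(ct,*bb[0],.05).round(4))
    roiS=(570,420,612,455) if n=="black" else (535,365,572,395)
    bs=blob(S,lo,hi,r(roiS)); print("S",bs[0],bs[1],plane(cs,*bs[0],.05).round(4))
cv2.imwrite("pics/c1.png",np.hstack([cv2.resize(T[90:225,170:320,::-1],(450,405),interpolation=2)[:, :400],cv2.resize(S[165:305,160:300,::-1],(400,405),interpolation=2)]))
E
```

```text
orange S [321.8 261.6] 106 T [159.1 168.7] 18 tri [0.5792 0.2933 0.0697] [0.0007 0.0007] top@z [0.5772 0.2874 0.095 ]
green S [352.5 249.7] 651 T [160.9 209.9] 275 tri [0.4471 0.2929 0.0278] [0.001 0.001] top@z [0.4465 0.2891 0.05  ]
red S [214.1 194.6] 128 T [265.6 155.2] 41 tri [ 0.624  -0.0535  0.0997] [0.0037 0.0037] top@z [ 0.6183 -0.0504  0.122 ]
yellow S [189. 183.] 129 T [296.7 150.2] 49 tri [ 0.6412 -0.1528  0.098 ] [0.0042 0.0042] top@z [ 0.6344 -0.1478  0.122 ]Traceback (most recent call last):
  File "<stdin>", line 13, in <module>
  File "<stdin>", line 6, in sho
  File "h.py", line 21, in blob
    i=1+np.argmax(s[1:,4]); ys,xs=np.nonzero(l==i); return c[i]+[x0,y0],s[i,4],np.c_[xs+x0,ys+y0],s[i]
        ~~~~~~~~~^^^^^^^^^
    return _wrapfunc(a, 'argmax', axis=axis, out=out, **kwds)
    return bound(*args, **kwds)
ValueError: attempt to get argmax of an empty sequence
```

```bash
cat > m.py <<'E'
from h import *
S=np.load("scene.npy");T=np.load("top.npy");cs,ct=cal("scene"),cal("top")
k=1/1.5625
def r(a): return [int(v*k) for v in a]
def sho(name,lo,hi,rs,rt,z):
  try:
    a=blob(S,lo,hi,r(rs));b=blob(T,lo,hi,r(rt))
    X,e=tri([ct,cs],[b[0],a[0]])
    print(name,"S",a[0].round(1),a[1],"T",b[0].round(1),b[1],"tri",X.round(4),np.round(e,4),"top@z",plane(ct,*b[0],z).round(4))
  except ValueError: print(name,"none")
sho("black post",(0,0,0),(180,255,75),(360,285,376,322),(377,243,393,259),.14)
sho("gate",(20,150,90),(32,255,255),(355,310,435,385),(320,245,395,275),.095)
sho("rest",(8,60,110),(22,170,255),(470,395,530,465),(232,248,268,282),.05)
try:
 b=blob(T,(105,150,60),(125,255,255),r((285,145,405,265))); 
 hull=cv2.convexHull(b[2].astype(np.float32)); 
 print("fence hull",[plane(ct,*p,.1)[:2].round(3).tolist() for p in cv2.approxPolyDP(hull,2.5,True)[:,0]])
except ValueError: print("no fence")
for n,roi in(("black",(180,275,228,325)),("green",(230,305,275,350))):
  try:
    lo,hi=((20,80,100),(38,255,255))
    bb=blob(T,lo,hi,r(roi)); print(n,"bezel",bb[0],bb[1],plane(ct,*bb[0],.05).round(4))
    roiS=(570,420,612,455) if n=="black" else (535,365,572,395)
    bs=blob(S,lo,hi,r(roiS)); print("S",bs[0],bs[1],plane(cs,*bs[0],.05).round(4))
  except ValueError: print(n,"none")
cv2.imwrite("pics/c1.png",np.hstack([cv2.resize(T[90:225,170:320,::-1],(450,405),interpolation=2)[:, :400],cv2.resize(S[165:305,160:300,::-1],(400,405),interpolation=2)]))
E
python3 m.py
```

```text
black post S [235.6 194.3] 103 T [245.5 160.4] 19 tri [0.6024 0.0116 0.1244] [0.0011 0.0011] top@z [0.5997 0.0121 0.14  ]
gate S [248.4 218.3] 485 T [229.1 165.6] 206 tri [0.5948 0.0623 0.0694] [0.0058 0.0058] top@z [0.5879 0.0649 0.095 ]
rest S [319.3 277.3] 879 T [160.1 169.4] 240 tri [0.5827 0.2978 0.025 ] [0.0016 0.0016] top@z [0.5793 0.2938 0.05  ]
fence hull [[0.66, -0.011], [0.583, 0.15], [0.589, 0.166], [0.772, 0.2], [0.811, 0.025]]
black bezel [126.91803279 190.85245902] 61 [0.5083 0.4012 0.05  ]
S [378.00980392 279.03921569] 102 [0.5085 0.4013 0.05  ]
green bezel [158.09090909 215.        ] 11 [0.4297 0.298  0.05  ]
S [354.12765957 243.42553191] 47 [0.4482 0.2935 0.05  ]
```

```bash
cat >> h.py <<'E'
def go(p,yaw,grasp=True):
    """shift+turn in tool axes to bring grasp point to p, pointing down with yaw"""
    o=robot.get_obs(); R=Ro.from_euler("xyz",o["ee_rot"]); p=np.array(p,float)
    if grasp: p=p+[0,0,.006]
    G=Ro.from_euler("xyz",[np.pi,0,yaw])
    print("tcp",np.round(o["tool_pos"],4),"rot",np.round(o["ee_rot"],3),"t",o["time"],"SHIFT",R.inv().apply(p-o["tool_pos"]).round(4),"TURN",(R.inv()*G).as_rotvec().round(4))
E
python3 -c "
from h import *
go((.51,.29,.244),1.57)"
```

```text
tcp [0.1358 0.5325 0.2294] rot [-3.14  -0.     2.892] t 0.1 SHIFT [-0.4225 -0.1425 -0.0204] TURN [-1.8000e-03  1.2000e-03  1.3218e+00]
```

Emit:
{"api": "drive_tool", "payload": {
  "series": [
    [0.06,[-0.05,-0.017,-0.02],[0,0,0.18]],
    [0.06,[-0.1,-0.034,-0.02],[0,0,0.36]],
    [0.06,[-0.15,-0.05,-0.02],[0,0,0.54]],
    [0.06,[-0.2,-0.068,-0.02],[0,0,0.72]],
    [0.06,[-0.25,-0.085,-0.02],[0,0,0.9]]
  ]
}}

```text
time: 0.72
tool_pos: [0.3583, 0.3875, 0.25]
ee_rot: [-3.141, 0.0, 1.986]
wrist_force: [1.4, 0.2, -0.2]
width: 0.0603
finger_force: 0.0
```

```bash
python3 -c "
from h import *
go((.51,.29,.244),1.57)"
```

```text
tcp [0.3583 0.3875 0.25  ] rot [-3.141  0.     1.986] t 0.725 SHIFT [-1.504e-01  9.950e-02 -1.000e-04] TURN [-7.000e-04  2.000e-04  4.159e-01]
```

Emit:
{"api": "drive_tool", "payload": {
  "series": [
    [0.06,[-0.05,0.033,0],[0,0,0.14]],
    [0.06,[-0.1,0.066,0],[0,0,0.28]],
    [0.06,[-0.15,0.1,0],[0,0,0.416]],
    [0.06,[-0.15,0.1,0],[0,0,0.416]]
  ]
}}

```text
time: 1.23
tool_pos: [0.5124, 0.2898, 0.2486]
ee_rot: [-3.14, 0.002, 1.57]
wrist_force: [-0.7, 0.6, 0.3]
width: 0.0601
finger_force: 0.0
```

Run:
```python
from h import *
c=cal("wrist"); im=imaging.snapshot("wrist"); np.save("w1.npy",im); cv2.imwrite("pics/w1.png",cv2.resize(im[:,:,::-1],(800,600)))
print(c["position"])
import pickle; pickle.dump(c,open("w1.pkl","wb"))
for n,P in dict(green=(.4482,.2935,.05),rest=(.579,.293,.05),black=(.5084,.4012,.05),pintop=(.579,.293,.102)).items(): print(n,(proj(c,P)*1.5625).round())
go((.51,.29,.244),1.57)
```

```text
[0.51216202 0.36510457 0.40157524]
green [327. 273.]
rest [479. 274.]
black [396. 140.]
pintop [492. 288.]
tcp [0.5107 0.2913 0.249 ] rot [-3.139e+00  1.000e-03  1.573e+00] t 1.275 SHIFT [-0.0013 -0.0007 -0.001 ] TURN [-0.0026  0.0007  0.0031]
```

View pics/w1.png

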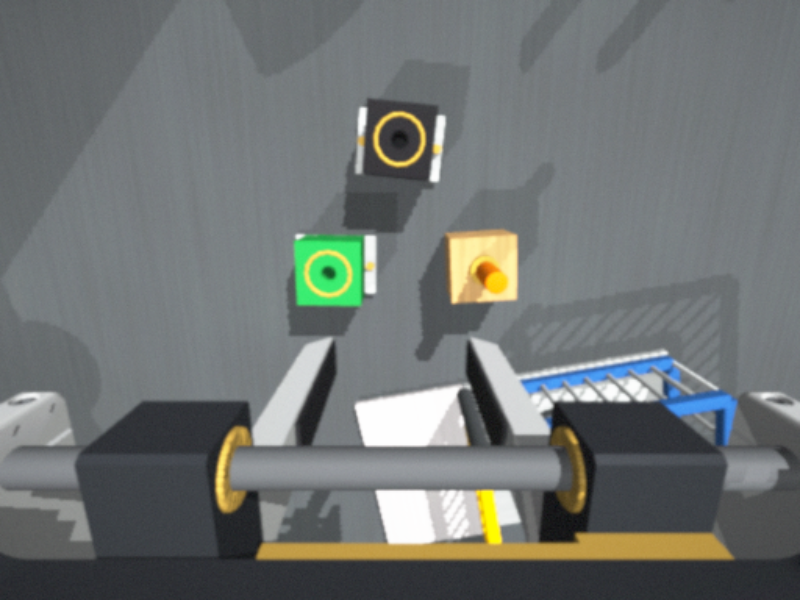

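The wrist view shows the green bezel at about (328,273), its hole at (329,272), the rest's top at (482,267) and the pin's cap at (496,279). Refining these by masks.

Run:
```python
from h import *
import pickle
W=np.load("w1.npy"); c=pickle.load(open("w1.pkl","rb"));k=1/1.5625
r=lambda a:[int(v*k) for v in a]
h=cv2.cvtColor(W,cv2.COLOR_RGB2HSV)
b=blob(W,(18,90,120),(35,255,255),r((298,242,360,304)))
(e,ax,an)=cv2.fitEllipse(cv2.convexHull(b[2].astype(np.float32))); print("green bezel",b[1],e,ax,plane(c,*e,.05).round(4))
b=blob(W,(45,120,60),(85,255,255),r((285,225,375,315))); rc=cv2.minAreaRect(b[2].astype(np.float32)); print("green top",rc,plane(c,*rc[0],.05).round(4))
x0,y0,x1,y1=r((318,260,342,284)); sub=W[y0:y1,x0:x1].sum(2).astype(float); m=sub<150; ys,xs=np.nonzero(m); print("hole",m.sum(),plane(c,xs.mean()+x0,ys.mean()+y0,.05).round(4) if m.any() else sub.min())
b=blob(W,(5,180,150),(15,255,255),r((465,250,520,300))); print("orange",b[0],b[1],b[3],plane(c,*b[0],.079).round(4))
b=blob(W,(5,215,225),(17,255,255),r((465,250,520,300))); print("bright cap",b[0],b[1],b[3],plane(c,*b[0],.102).round(4))
x0,y0,x1,y1=r((470,255,520,300)); print(h[y0:y1:2,x0:x1:2].tolist()[6][:16])
b=blob(W,(8,50,120),(25,255,255),r((435,222,530,312))); rc=cv2.minAreaRect(b[2].astype(np.float32)); print("rest",rc,plane(c,*rc[0],.05).round(4))
```

```text
green bezel 200 (209.55453491210938, 174.58737182617188) (28.96489715576172, 30.233156204223633) [0.4489 0.2939 0.05  ]
green top ((210.0, 172.5), (45.0, 44.0), 90.0) [0.4497 0.2967 0.05  ]
hole 11 [0.4499 0.2946 0.05  ]
orange [310.4        173.45454545] 55 [ 9  8 10 16 55] [0.5782 0.3011 0.079 ]
bright cap [313.42424242 171.60606061] 33 [13  8  9 11 33] [0.5769 0.3078 0.102 ]
[[19, 145, 213], [22, 170, 226], [18, 188, 178], [13, 230, 141], [14, 238, 138], [14, 232, 158], [15, 241, 213], [20, 243, 254], [24, 235, 255], [25, 230, 255], [25, 223, 255], [24, 166, 255], [25, 102, 254], [26, 83, 255], [26, 86, 254], [21, 98, 245]]
rest ((309.08294677734375, 169.95240783691406), (46.695255279541016, 45.92508316040039), 86.72950744628906) [0.5822 0.3001 0.05  ]
```

Run:
```python
from h import *
import pickle
W=np.load("w1.npy"); c=pickle.load(open("w1.pkl","rb"));T=np.load("top.npy");S=np.load("scene.npy")
print("cap",plane(c,317.4,178.6,.102).round(4))
for P in((.579,.293),(.579,.300)):
  print(P,[proj(cc,(*P,z)).round(1).tolist() for cc in(c,cal("top"),cal("scene")) for z in(.056,.102)])
a=W[160:196,296:334,::-1];b=T[155:183,145:175,::-1];s=S[245:300,300:340,::-1]
cv2.imwrite("pics/c2.png",np.hstack([cv2.resize(x,(260,300),interpolation=cv2.INTER_NEAREST) for x in(a,b,s)]))
```

```text
cap [0.5819 0.2996 0.102 ]
(0.579, 0.293) [[307.3, 176.1], [314.6, 184.2], [159.9, 169.3], [156.9, 167.9], [320.8, 265.8], [322.9, 251.0]]
(0.579, 0.3) [[307.5, 170.8], [314.9, 178.3], [157.8, 169.3], [154.7, 167.9], [323.1, 267.5], [325.4, 252.6]]
```

View pics/c2.png

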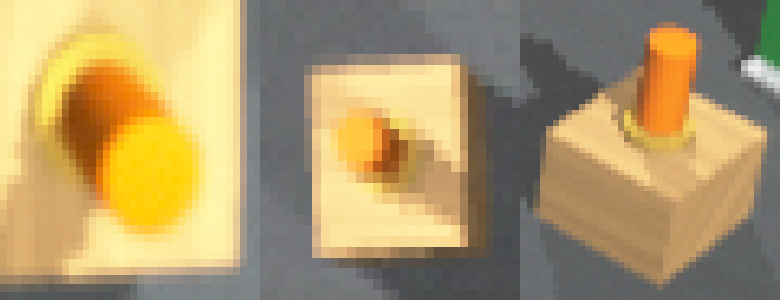

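The cap centre reads: wrist (317.7,180.5), top (156.3,167.4), scene (322.9,251.8) in native pixels.

Run:
```python
from h import *
import pickle
c=pickle.load(open("w1.pkl","rb"))
cc=[c,cal("top"),cal("scene")];uv=[(317.7,180.5),(156.3,167.4),(322.9,251.8)]
print(tri(cc,uv), [plane(a,*b,.102).round(4) for a,b in zip(cc,uv)])
go((.581,.2965,.14),1.57)
```

```text
(array([0.58157383, 0.29574407, 0.10194529]), [np.float64(0.001795183141381485), np.float64(0.001234377687444767), np.float64(0.0008578438799012787)]) [array([0.5823, 0.2974, 0.102 ]), array([0.5807, 0.2948, 0.102 ]), array([0.5812, 0.2948, 0.102 ])]
tcp [0.5107 0.2913 0.249 ] rot [-3.139e+00  1.000e-03  1.573e+00] t 1.275 SHIFT [0.0051 0.0706 0.1028] TURN [-0.0026  0.0007  0.0031]
```

Emit:
{"api": "drive_tool", "payload": {
  "series": [
    [0.06,[0.0045,0.04,0.03],[0,0,0]],
    [0.06,[0.0045,0.0708,0.07],[0,0,0]],
    [0.06,[0.0045,0.0708,0.11],[0,0,0]],
    [0.06,[0.0045,0.0708,0.14],[0,0,0]],
    [0.06,[0.0045,0.0708,0.162],[0,0,0]]
  ]
}}

```text
time: 1.9
tool_pos: [0.5782, 0.2988, 0.0864]
ee_rot: [-3.138, 0.001, 1.579]
wrist_force: [0.0, 0.0, -0.3]
width: 0.0603
finger_force: 0.0
```

Emit:
{"api": "drive_tool", "payload": {
  "series": [
    [0.0,[0,0,0],[0,0,0]],
    [0.0,[0,0,0],[0,0,0]],
    [0.0,[0,0,0],[0,0,0]],
    [0.0,[0,0,0],[0,0,0]]
  ]
}}

```text
time: 2.4
tool_pos: [0.5811, 0.298, 0.0899]
ee_rot: [3.139, -0.001, 1.576]
wrist_force: [-0.2, -0.0, 0.7]
width: 0.0232
finger_force: 0.0
```

```bash
python3 -c "
from h import *
go((.581,.2965,.14),1.57);o=robot.get_obs();print(o['width'],o['finger_force'],o['wrist_force'])"
```

```text
tcp [0.5811 0.298  0.0899] rot [ 3.139e+00 -1.000e-03  1.576e+00] t 2.4 SHIFT [-0.0014  0.     -0.0561] TURN [ 0.0022 -0.001   0.006 ]
0.023245341435695496 0.0 [-0.15210706 -0.0232005   0.68264412]
```

Emit:
{"api": "drive_tool", "payload": {
  "series": [
    [0.0,[0,0,0],[0,0,0]],
    [0.0,[0,0,0],[0,0,0]],
    [0.0,[0,0,0],[0,0,0]]
  ]
}}

```text
time: 2.78
tool_pos: [0.5812, 0.2978, 0.0895]
ee_rot: [3.14, -0.001, 1.576]
wrist_force: [0.3, 0.1, 3.9]
width: 0.0172
finger_force: 30.0
```

```bash
python3 -c "
from h import *
for i in range(3): go((.4490,.2940,.155),1.57); imaging.snapshot('top')
o=robot.get_obs();print(o['width'],o['finger_force'],o['wrist_force'])"
```

```text
tcp [0.5812 0.2978 0.0895] rot [ 3.140e+00 -1.000e-03  1.576e+00] t 2.775 SHIFT [-0.0031 -0.132  -0.0717] TURN [ 0.0018 -0.0008  0.0057]
tcp [0.5812 0.2978 0.0896] rot [ 3.140e+00 -1.000e-03  1.576e+00] t 2.825 SHIFT [-0.0031 -0.1321 -0.0717] TURN [ 0.0019 -0.0008  0.0057]
tcp [0.5812 0.2978 0.0895] rot [ 3.140e+00 -1.000e-03  1.576e+00] t 2.875 SHIFT [-0.0031 -0.132  -0.0717] TURN [ 0.0018 -0.0008  0.0057]
0.017398931980107314 30.001067519187927 [0.73196278 0.03596519 5.61268643]
```

Emit:
{"api": "drive_tool", "payload": {
  "series": [
    [0.0,[0,0,-0.02],[0,0,0]],
    [0.0,[0,0,-0.045],[0,0,0]],
    [0.0,[0,0,-0.07],[0,0,0]],
    [0.0,[0,-0.04,-0.075],[0,0,0]],
    [0.0,[-0.003,-0.09,-0.075],[0,0,0]]
  ]
}}

```text
time: 3.55
tool_pos: [0.4896, 0.2938, 0.1628]
ee_rot: [-3.14, 0.0, 1.575]
wrist_force: [-0.1, -0.1, -0.9]
width: 0.0176
finger_force: 30.0
```

Emit:
{"api": "drive_tool", "payload": {
  "series": [
    [0.0,[0,-0.041,0],[0,0,0]],
    [0.0,[0,-0.041,0],[0,0,0]],
    [0.0,[0,-0.041,0],[0,0,0]]
  ]
}}

```text
time: 3.92
tool_pos: [0.4497, 0.2938, 0.1631]
ee_rot: [-3.141, 0.0, 1.576]
wrist_force: [0.4, 0.1, -0.7]
width: 0.0174
finger_force: 30.0
```

Run:
```python
from h import *
import pickle
go((.4490,.2940,.155),1.57)
c=cal("wrist"); pickle.dump(c,open("w2.pkl","wb"))
W=imaging.snapshot("wrist");S=imaging.snapshot("scene");T=imaging.snapshot("top")
for n,x in zip("WST",(W,S,T)): np.save(f"b{n}.npy",x)
o=robot.get_obs();print(o['width'],o['finger_force'],o['wrist_force'])
t=o["tool_pos"]; P=np.array([t[0],t[1],t[2]-.0105-.067])
print("tip pred",P.round(4))
for n,cc in(("W",c),("S",cal("scene")),("T",cal("top"))): print(n,"tip",proj(cc,P).round(1),"mouth",proj(cc,(.449,.294,.05)).round(1))
cv2.imwrite("pics/c3.png",np.hstack([cv2.resize(W[130:280,180:330,::-1],(400,400),interpolation=2),cv2.resize(S[190:280,310:400,::-1],(400,400),interpolation=2)]))
```

```text
tcp [0.4497 0.2938 0.1631] rot [-3.141  0.     1.576] t 3.925 SHIFT [ 0.0002 -0.0007  0.0021] TURN [-0.0003  0.0005  0.0059]
0.017403418711185663 29.999784529209137 [ 0.19084302 -0.58239848 -0.64924595]
tip pred [0.4505 0.2938 0.0857]
W tip [257.7 205.7] mouth [256.  194.8]
S tip [355.9 232.9] mouth [354.1 243.7]
T tip [157.1 208.6] mouth [159.4 209.1]
```

View pics/c3.png

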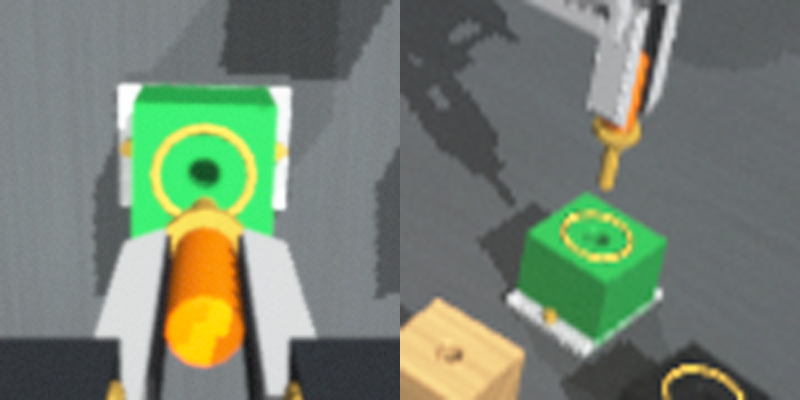

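Run:
```python
from h import *
import pickle
c=pickle.load(open("w2.pkl","rb")); cs=cal("scene")
print("tip",tri([c,cs],[(256,205.3),(356.1,231.8)]))
print("mouth",tri([c,cs],[(256,194.3),(354.1,242.9)]),plane(c,256,194.3,.05),plane(cs,354.1,242.9,.05))
f=lambda u,v:(180+u*.375-.5,130+v*.375-.5)
print("cap",plane(c,*f(202,333),.0857+.09), "grip top pred S",proj(cs,(.4505,.2938,.1757)), "collar centre pred S", proj(cs,(.4505,.2938,.125)), "collar seen",310+615*0-.5+215*.225,190+128*.225-.5)
W=np.load("bW.npy");b=blob(W,(5,180,150),(30,255,255),(235,235,280,275));print(b[0],b[3])
```

```text
tip (array([0.44919725, 0.29398026, 0.08791071]), [np.float64(0.0009066300528843454), np.float64(0.0009066300528842676)])
mouth (array([0.44916041, 0.29446551, 0.05238372]), [np.float64(0.0007720680348266639), np.float64(0.0007720680348266591)]) [0.44895707 0.29457232 0.05      ] [0.44657332 0.29222722 0.05      ]
cap [0.44859792 0.29338764 0.1757    ] grip top pred S [361.92087165 203.00499004] collar centre pred S [358.45130692 220.24137721] collar seen 357.875 218.3
[256.24621212 249.76010101] [  7   0  30  32 792]
```

The pin hangs upright and its tip is above the hole: tip (0.4492, 0.2940), mouth (0.4492, 0.2945). Lowering.

Emit:
{"api": "drive_tool", "payload": {
  "series": [
    [0.0,[0,0,0.02],[0,0,0]],
    [0.0,[0,0,0.032],[0,0,0]],
    [0.0,[0,0,0.04],[0,0,0]],
    [0.0,[0,0,0.047],[0,0,0]],
    [0.0,[0,0,0.047],[0,0,0]]
  ]
}}

```text
time: 4.7
tool_pos: [0.4494, 0.2938, 0.116]
ee_rot: [-3.141, 0.0, 1.576]
wrist_force: [-0.4, 0.4, -1.4]
width: 0.0176
finger_force: 30.0
```

Emit:
{"api": "drive_tool", "payload": {
  "series": [
    [0.0,[0,0,0.008],[0,0,0]],
    [0.0,[0,0,0.016],[0,0,0]],
    [0.0,[0,0,0.022],[0,0,0]],
    [0.0,[0,0,0.026],[0,0,0]],
    [0.0,[0,0,0.026],[0,0,0]]
  ]
}}

```text
time: 5.32
tool_pos: [0.4495, 0.2939, 0.0902]
ee_rot: [-3.141, 0.0, 1.576]
wrist_force: [0.1, 0.1, -0.3]
width: 0.0177
finger_force: 30.0
```

Emit:
{"api": "drive_tool", "payload": {
  "series": [
    [0.0,[0,0,0.001],[0,0,0]],
    [0.0,[0,0,0.002],[0,0,0]],
    [0.0,[0,0,0.003],[0,0,0]],
    [0.0,[0,0,0.003],[0,0,0]]
  ]
}}

```text
time: 5.82
tool_pos: [0.4498, 0.2941, 0.0895]
ee_rot: [3.14, -0.001, 1.576]
wrist_force: [-3.8, -1.0, 6.5]
width: 0.0173
finger_force: 30.0
```

Emit:
{"api": "drive_tool", "payload": {
  "series": [
    [0.05,[0,0,-0.002],[0,0,0]],
    [0.05,[0,0,-0.002],[0,0,0]],
    [0.05,[0,0,-0.002],[0,0,0]],
    [0.05,[0,0,-0.002],[0,0,0]]
  ]
}}

```text
time: 6.32
tool_pos: [0.4495, 0.2939, 0.0892]
ee_rot: [-3.141, 0.0, 1.576]
wrist_force: [-0.3, 0.5, 0.3]
width: 0.0493
finger_force: 0.0
```

Emit:
{"api": "drive_tool", "payload": {
  "series": [
    [0.07,[0,0,-0.03],[0,0,0]],
    [0.07,[0,0,-0.08],[0,0,0]],
    [0.07,[0,0,-0.13],[0,0,0]],
    [0.07,[0,0,-0.15],[0,0,0]]
  ]
}}

```text
time: 6.82
tool_pos: [0.4507, 0.2945, 0.2436]
ee_rot: [3.136, -0.003, 1.576]
wrist_force: [0.4, -1.2, -0.5]
width: 0.0699
finger_force: 0.0
```

Run:
```python
from h import *
S=imaging.snapshot("scene");np.save("cS.npy",S);cs=cal("scene")
c=cal("wrist");W=imaging.snapshot("wrist");np.save("cW.npy",W)
b=blob(S,(5,170,120),(16,255,255),(330,200,380,260));print(b[0],b[1],b[3]); print([proj(cs,(.4492,.294,z)).round(1) for z in(.056,.079,.102)])
go((.62,-.08,.244),.17)
cv2.imwrite("pics/c4.png",np.hstack([cv2.resize(W[:,:,::-1],(400,300)),cv2.resize(S[200:275,310:410,::-1],(400,300),interpolation=2)]))
```

```text
[355.25       235.19791667] 96 [21 26 10 17 96]
[array([354.4, 241.9]), array([355.9, 234.8]), array([357.3, 227.5])]
tcp [0.4509 0.2946 0.2429] rot [ 3.136e+00 -3.000e-03  1.576e+00] t 6.925 SHIFT [-0.3754  0.1673 -0.0072] TURN [ 0.0028 -0.0068  1.4058]
```

View pics/c4.png

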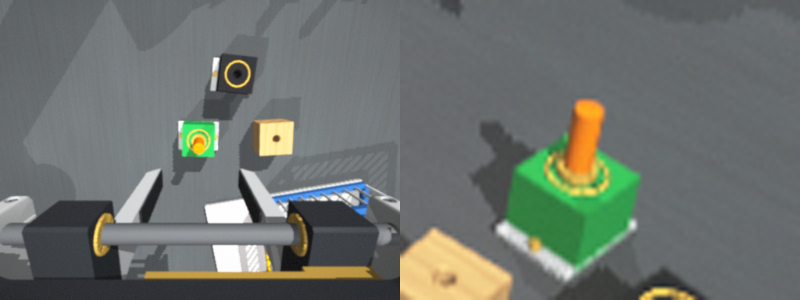

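The pin stands home in green, with its collar on the block's top (scene blob (355,235), predicted (356,235)). The rest's hole is empty. Next, the catches.

Emit:
{"api": "drive_tool", "payload": {
  "series": [
    [0.07,[-0.05,0.01,-0.01],[0,0,0.18]],
    [0.07,[-0.1,0.015,-0.01],[0,0,0.36]],
    [0.07,[-0.15,0.02,-0.01],[0,0,0.54]],
    [0.07,[-0.2,0.025,-0.01],[0,0,0.72]],
    [0.07,[-0.25,0.03,-0.01],[0,0,0.9]]
  ]
}}

```text
time: 7.55
tool_pos: [0.4801, 0.0426, 0.2474]
ee_rot: [-3.14, 0.002, 0.67]
wrist_force: [0.6, -0.3, 0.6]
width: 0.0702
finger_force: 0.0
```

```bash
python3 -c "
from h import *
go((.5,-.08,.25),.17)"
```

```text
tcp [0.4801 0.0426 0.2474] rot [-3.14e+00  2.00e-03  6.70e-01] t 7.55 SHIFT [-0.0605  0.1084 -0.0087] TURN [-0.0014  0.0026  0.5   ]
```

Emit:
{"api": "drive_tool", "payload": {
  "series": [
    [0.07,[-0.02,0.035,-0.004],[0,0,0.17]],
    [0.07,[-0.04,0.07,-0.008],[0,0,0.34]],
    [0.07,[-0.06,0.108,-0.008],[0,0,0.5]],
    [0.07,[-0.06,0.108,-0.008],[0,0,0.5]],
    [0.07,[-0.06,0.108,-0.008],[0,0,0.5]]
  ]
}}

```text
time: 8.18
tool_pos: [0.501, -0.0772, 0.256]
ee_rot: [-3.14, 0.002, 0.177]
wrist_force: [-0.0, 0.1, 0.6]
width: 0.0698
finger_force: 0.0
```

Run:
```python
from h import *
import pickle
c=cal("wrist"); W=imaging.snapshot("wrist"); np.save("w3.npy",W); pickle.dump(c,open("w3.pkl","wb"))
cv2.imwrite("pics/w3.png",cv2.resize(W[:,:,::-1],(800,600)))
go((.5,-.08,.25),.17)
```

```text
tcp [ 0.5011 -0.0768  0.2564] rot [-3.14e+00  2.00e-03  1.78e-01] t 8.225 SHIFT [-0.0017  0.003   0.0004] TURN [-0.0014  0.0015  0.0075]
```

View pics/w3.png

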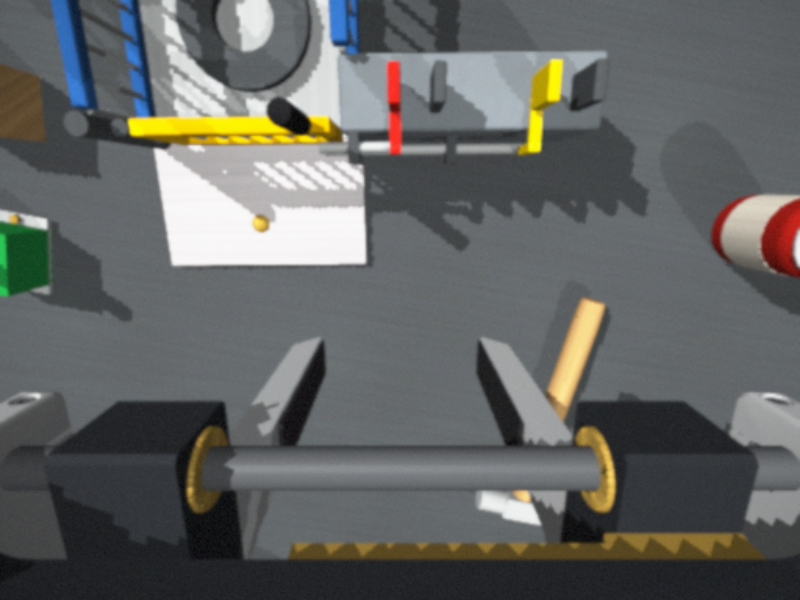

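The view shows the latch box top with corners at about (340,57), (607,51), (602,127), (340,133). Red ear is near (394,90), its fixed ear at (439,82), yellow at (548,80), the post's top at (280,108), and the apron's front corners at (173,265) and (366,265).

```bash
cat > fit.py <<'E'
from h import *
import pickle
from scipy.optimize import least_squares
c=pickle.load(open("w3.pkl","rb"));ct=cal("top");cs=cal("scene")
obs=[(c,(340,57),(.048,-.066,.085)),(c,(607,51),(.048,-.256,.085)),(c,(602,127),(-.004,-.256,.085)),(c,(280,106),(0,-.04,.150)),(c,(394,66),(.032,-.105,.125)),(c,(438,62),(.032,-.135,.125)),(c,(548,62),(.032,-.205,.125)),
 (ct,(385,250),(0,-.04,.15)),(ct,(486,231),(-.004,-.256,.085)),(ct,(483,214),(.048,-.256,.085)),(cs,(368.5,291),(0,-.04,.15))]
def tr(p,P): P=np.array(P); a=p[2]; return np.array([p[0]+P[0]*np.cos(a)-P[1]*np.sin(a),p[1]+P[0]*np.sin(a)+P[1]*np.cos(a),P[2]])
f=lambda p:np.concatenate([proj(cc,tr(p,P))-(np.array(uv)+.0)/1.5625+.5 for cc,uv,P in obs])
s=least_squares(f,[.6,.05,.17],loss="soft_l1"); p=s.x; print("pen",p.round(4)); print(f(p).reshape(-1,2).round(1).tolist())
for n,P in dict(red=(.02,-.128,.105),yel=(.02,-.228,.105),post=(0,-.04,.1225),hinge=(0,.09,.1225)).items(): print(n,tr(p,P).round(4))
np.save("pen.npy",p)
E
python3 fit.py; python3 -c "
from h import *
import pickle
c=pickle.load(open('w3.pkl','rb'))
for n,uv,z in(('apL',(173,265),.008),('apR',(366,265),.008),('bl',(340,57),.085),('br',(607,51),.085),('fr',(602,127),.085),('post',(280,106),.15)): print(n,plane(c,uv[0]/1.5625-.5,uv[1]/1.5625-.5,z).round(4))"
```

```text
pen [0.5939 0.0518 0.1942]
[[-2.6, -0.6], [2.1, -0.3], [0.0, 2.5], [-1.0, 6.3], [-1.8, -1.2], [1.4, 0.7], [4.5, -0.8], [-0.6, -0.1], [1.3, 2.9], [-0.0, -1.9], [1.0, 0.5]]
red [ 0.6382 -0.0699  0.105 ]
yel [ 0.6575 -0.168   0.105 ]
post [0.6016 0.0126 0.1225]
hinge [0.5765 0.1401 0.1225]
apL [0.4639 0.1426 0.008 ]
apR [ 0.4971 -0.0427  0.008 ]
bl [ 0.6536 -0.0065  0.085 ]
br [ 0.6897 -0.188   0.085 ]
fr [ 0.642  -0.1993  0.085 ]
post [0.607  0.0122 0.15  ]
```

Emit:
{"api": "drive_tool", "payload": {
  "series": [
    [0.07,[0.03,0.01,0],[0,0,0]],
    [0.07,[0.05,0.03,0],[0,0,0]],
    [0.07,[0.05,0.05,0],[0,0,0]],
    [0.07,[0.05,0.05,0],[0,0,0]],
    [0.07,[0.05,0.05,0],[0,0,0]]
  ]
}}

```text
time: 8.85
tool_pos: [0.5589, -0.1177, 0.2577]
ee_rot: [-3.141, -0.0, 0.176]
wrist_force: [-0.2, 0.6, -0.1]
width: 0.0698
finger_force: 0.0
```

Run:
```python
from h import *
import pickle
go((.638,-.07,.2),.17)
c=cal("wrist"); W=imaging.snapshot("wrist"); np.save("w4.npy",W); pickle.dump(c,open("w4.pkl","wb"))
print([ (proj(c,P)).round() for P in((.638,-.07,.105),(.657,-.168,.105))])
cv2.imwrite("pics/w4.png",cv2.resize(W[70:220,130:330,::-1],(800,600),interpolation=2))
```

```text
tcp [ 0.5589 -0.1177  0.2577] rot [-3.141 -0.     0.176] t 8.85 SHIFT [ 0.0863 -0.0331  0.0517] TURN [-0.0005 -0.0001  0.006 ]
[array([226., 109.]), array([317., 108.])]
```

View pics/w4.png

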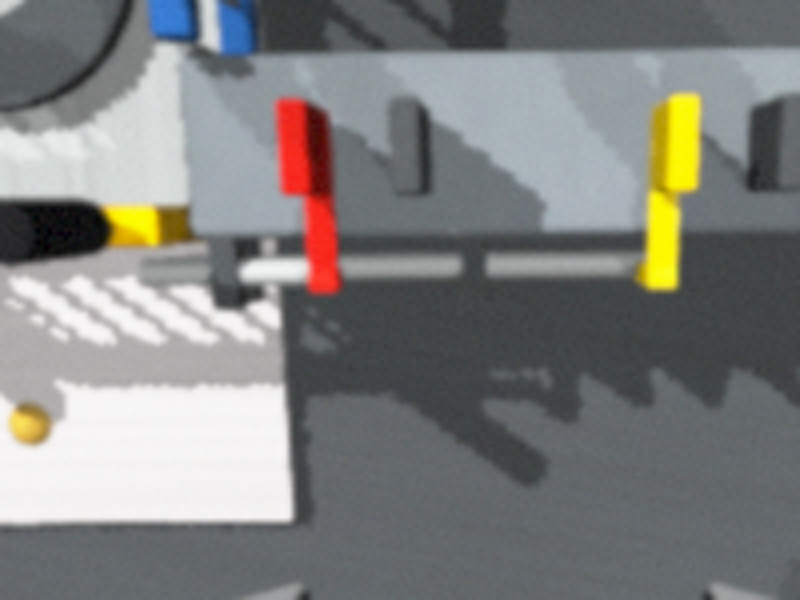

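The crop shows the red ear's top centred at (293,147), its fixed ear at (404,146), and the yellow ear's top at (683,143).

Run:
```python
from h import *
import pickle
c=pickle.load(open("w4.pkl","rb"))
L=[((293,147),(.02,-.105)),((404,146),(.02,-.135)),((683,143),(.02,-.205))]
W=np.array([plane(c,130+u/4-.5,70+v/4-.5,.125)[:2] for (u,v),_ in L]); P=np.array([p for _,p in L]); print(W.round(4))
H=(P-P.mean(0)).T@(W-W.mean(0)); a=np.arctan2(H[0,1]-H[1,0],H[0,0]+H[1,1])
R=np.array([[np.cos(a),-np.sin(a)],[np.sin(a),np.cos(a)]]); t=W.mean(0)-R@P.mean(0)
print("pen",t,a,"res mm",((W-(P@R.T+t))*1e3).round(1).tolist())
for n,q in dict(red=(.02,-.128),yel=(.02,-.228),post=(0,-.04),hinge=(0,.09),bb=(.048,-.066)).items(): print(n,(R@q+t).round(4))
# back edge of box top
for u,v in((240,53),(740,49)): print(plane(c,130+u/4-.5,70+v/4-.5,.085).round(4))
print(plane(c,130+190/4-.5,70+235/4-.5,.085),(R@[-.004,-.066]+t).round(4), plane(c,130+294/4-.5,70+522/4-.5,.008))
np.save("pen.npy",[*t,a])
```

```text
[[ 0.6364 -0.0485]
 [ 0.6416 -0.0764]
 [ 0.6548 -0.1463]]
pen [0.59716959 0.05169882] 0.1858582759381938 res mm [[0.1, -0.7], [-0.2, 0.9], [0.1, -0.3]]
red [ 0.6405 -0.0704]
yel [ 0.659  -0.1687]
post [0.6046 0.0124]
hinge [0.5805 0.1401]
bb [ 0.6565 -0.0043]
[ 0.6597 -0.0225  0.085 ]
[ 0.6856 -0.1626  0.085 ]
[ 0.60676539 -0.01350605  0.085     ] [ 0.6054 -0.0139] [ 0.49796991 -0.04322725  0.008     ]
```

```bash
python3 -c "
from h import *
go((.6405,-.0705,.110),.186)"
```

```text
tcp [ 0.5589 -0.1177  0.2579] rot [-3.141 -0.     0.176] t 8.9 SHIFT [ 0.0885 -0.0321  0.1419] TURN [-0.0002 -0.0004 -0.0098]
```

Emit:
{"api": "drive_tool", "payload": {
  "series": [
    [0.07,[0.05,-0.02,0.01],[0,0,-0.01]],
    [0.07,[0.0885,-0.032,0.04],[0,0,-0.01]],
    [0.07,[0.0885,-0.032,0.08],[0,0,-0.01]],
    [0.07,[0.0885,-0.032,0.1],[0,0,-0.01]],
    [0.07,[0.0885,-0.032,0.1],[0,0,-0.01]]
  ]
}}

```text
time: 9.52
tool_pos: [0.6395, -0.0703, 0.1552]
ee_rot: [-3.14, 0.004, 0.187]
wrist_force: [-0.9, 0.2, 1.0]
width: 0.0701
finger_force: 0.0
```

```bash
python3 -c "
from h import *
go((.6405,-.0705,.110),.186)"
```

```text
tcp [ 0.6395 -0.0703  0.1552] rot [-3.14   0.004  0.187] t 9.525 SHIFT [0.0011 0.0005 0.0392] TURN [-0.0021  0.0044  0.0005]
```

Emit:
{"api": "drive_tool", "payload": {
  "series": [
    [0.07,[0.001,0.0005,0.02],[0,0,0]],
    [0.07,[0.001,0.0005,0.039],[0,0,0]],
    [0.07,[0.001,0.0005,0.039],[0,0,0]]
  ]
}}

```text
time: 9.9
tool_pos: [0.6406, -0.0713, 0.1158]
ee_rot: [-3.14, 0.004, 0.186]
wrist_force: [-0.2, 0.2, -0.1]
width: 0.0704
finger_force: 0.0
```

Emit:
{"api": "drive_tool", "payload": {
  "series": [
    [0.03,[0,0,0],[0,0,0]],
    [0.02,[0,0,0],[0,0,0]],
    [0.01,[0,0,0],[0,0,0]],
    [0.01,[0,0,0],[0,0,0]],
    [0.01,[0,0,0],[0,0,0]]
  ]
}}

```text
time: 10.52
tool_pos: [0.6421, -0.0686, 0.1193]
ee_rot: [-3.137, -0.001, 0.188]
wrist_force: [0.0, 1.6, 0.7]
width: 0.0237
finger_force: 9.1
```

Emit:
{"api": "drive_tool", "payload": {
  "series": [
    [0.0,[0,0,0],[0,0,0]],
    [0.0,[0,0,0],[0,0,0]],
    [0.0,[0,0,0],[0,0,0]],
    [0.0,[0,0,0],[0,0,0]]
  ]
}}

```text
time: 11.02
tool_pos: [0.6423, -0.0696, 0.1192]
ee_rot: [-3.139, -0.001, 0.187]
wrist_force: [-1.6, 5.7, 1.4]
width: 0.0213
finger_force: 30.0
```

Emit:
{"api": "drive_tool", "payload": {
  "series": [
    [0.06,[0,0,0],[0,0,0]],
    [0.07,[0,0,0],[0,0,0]],
    [0.07,[0,0,0],[0,0,0]],
    [0.07,[0,0,0],[0,0,0]],
    [0.07,[0,0,0],[0,0,0]]
  ]
}}

```text
time: 11.65
tool_pos: [0.6421, -0.0717, 0.1184]
ee_rot: [3.142, 0.0, 0.186]
wrist_force: [-0.3, 0.3, -0.5]
width: 0.0675
finger_force: 0.0
```

Emit:
{"api": "drive_tool", "payload": {
  "series": [
    [0.07,[0,0,-0.03],[0,0,0]],
    [0.07,[0,0,-0.06],[0,0,0]],
    [0.07,[0,0.05,-0.06],[0,0,0]],
    [0.07,[0,0.1,-0.06],[0,0,0]],
    [0.07,[0,0.1,-0.06],[0,0,0]]
  ]
}}

```text
time: 12.28
tool_pos: [0.6605, -0.1735, 0.1777]
ee_rot: [3.141, 0.001, 0.181]
wrist_force: [-0.0, -0.5, 0.5]
width: 0.0701
finger_force: 0.0
```

```bash
python3 -c "
from h import *
go((.659,-.1687,.110),.186)
S=imaging.snapshot('scene');b=blob(S,(0,150,90),(8,255,255),(195,180,240,215));print(b[0],b[1])"
```

```text
tcp [ 0.6605 -0.1735  0.1777] rot [3.141e+00 1.000e-03 1.810e-01] t 12.275 SHIFT [-0.0005 -0.005   0.0617] TURN [ 0.0006  0.0008 -0.005 ]
[210.03937008 192.90551181] 127
```

Emit:
{"api": "drive_tool", "payload": {
  "series": [
    [0.07,[-0.0005,-0.0055,0.02],[0,0,0]],
    [0.07,[-0.0005,-0.0055,0.045],[0,0,0]],
    [0.07,[-0.0005,-0.0055,0.06],[0,0,0]],
    [0.07,[-0.0005,-0.0055,0.06],[0,0,0]]
  ]
}}

```text
time: 12.82
tool_pos: [0.6582, -0.1632, 0.1167]
ee_rot: [-3.14, 0.003, 0.187]
wrist_force: [0.4, 0.2, 0.7]
width: 0.0702
finger_force: 0.0
```

Emit:
{"api": "drive_tool", "payload": {
  "series": [
    [0.03,[0,0,0],[0,0,0]],
    [0.02,[0,0,0],[0,0,0]],
    [0.01,[0,0,0],[0,0,0]],
    [0.01,[0,0,0],[0,0,0]],
    [0.01,[0,0,0],[0,0,0]]
  ]
}}

```text
time: 13.45
tool_pos: [0.66, -0.1668, 0.1193]
ee_rot: [3.136, -0.002, 0.185]
wrist_force: [3.1, -10.3, -0.9]
width: 0.0235
finger_force: 12.0
```

Emit:
{"api": "drive_tool", "payload": {
  "series": [
    [0.0,[0,0,0],[0,0,0]],
    [0.0,[0,0,0],[0,0,0]],
    [0.0,[0,0,0],[0,0,0]],
    [0.0,[0,0,0],[0,0,0]]
  ]
}}

```text
time: 13.95
tool_pos: [0.6602, -0.1677, 0.1192]
ee_rot: [3.136, -0.003, 0.184]
wrist_force: [1.2, -5.9, -0.4]
width: 0.0219
finger_force: 30.0
```

Emit:
{"api": "drive_tool", "payload": {
  "series": [
    [0.06,[0,0,0],[0,0,0]],
    [0.07,[0,0,0],[0,0,0]],
    [0.07,[0,0,0],[0,0,0]],
    [0.07,[0,0,0],[0,0,0]],
    [0.07,[0,0,0],[0,0,0]]
  ]
}}

```text
time: 14.58
tool_pos: [0.6591, -0.1643, 0.1184]
ee_rot: [-3.141, 0.0, 0.186]
wrist_force: [0.4, -0.6, 0.4]
width: 0.0677
finger_force: 0.0
```

Emit:
{"api": "drive_tool", "payload": {
  "series": [
    [0.06,[0,0,-0.05],[0,0,0]],
    [0.05,[0,0,-0.1],[0,0,-0.1]],
    [0.05,[0,-0.04,-0.1],[0,0,-0.28]],
    [0.05,[0,-0.08,-0.1],[0,0,-0.46]],
    [0.05,[0,-0.12,-0.1],[0,0,-0.64]]
  ]
}}

```text
time: 15.2
tool_pos: [0.6367, -0.0455, 0.2187]
ee_rot: [3.141, -0.0, 0.831]
wrist_force: [0.5, -0.1, -1.4]
width: 0.05
finger_force: 0.0
```

```bash
python3 -c "
from h import *
go((.604,.0122,.127),.90)
S=imaging.snapshot('scene');b=blob(S,(22,150,90),(32,255,255),(170,165,210,200));print(b[0],b[1])"
```

```text
tcp [ 0.6367 -0.0455  0.2187] rot [ 3.141 -0.     0.831] t 15.2 SHIFT [ 0.0206 -0.063   0.0857] TURN [ 0.0003 -0.0004 -0.0686]
[185.62121212 181.29545455] 132
```

Yellow moved too (scene 189.0→185.6 px). Moving over the post.

Emit:
{"api": "drive_tool", "payload": {
  "series": [
    [0.05,[0.01,-0.032,0],[0,0,-0.07]],
    [0.05,[0.0205,-0.063,0],[0,0,-0.07]],
    [0.05,[0.0205,-0.063,0.01],[0,0,-0.07]],
    [0.05,[0.0205,-0.063,0.01],[0,0,-0.07]]
  ]
}}

```text
time: 15.75
tool_pos: [0.6042, 0.0107, 0.2071]
ee_rot: [-3.14, 0.002, 0.895]
wrist_force: [0.8, -0.0, -0.0]
width: 0.0501
finger_force: 0.0
```

```bash
python3 -c "
from h import *
go((.604,.0122,.127),.90)"
```

```text
tcp [0.6042 0.0107 0.2071] rot [-3.14e+00  2.00e-03  8.95e-01] t 15.75 SHIFT [ 0.0012 -0.001   0.0741] TURN [-0.0013  0.0016 -0.0046]
```

Emit:
{"api": "drive_tool", "payload": {
  "series": [
    [0.05,[0.001,-0.001,0.03],[0,0,-0.005]],
    [0.05,[0.001,-0.001,0.055],[0,0,-0.005]],
    [0.05,[0.001,-0.001,0.073],[0,0,-0.005]],
    [0.05,[0.001,-0.001,0.073],[0,0,-0.005]]
  ]
}}

```text
time: 16.25
tool_pos: [0.6036, 0.0119, 0.1333]
ee_rot: [-3.138, 0.002, 0.9]
wrist_force: [-0.3, -0.3, -0.3]
width: 0.0497
finger_force: 0.0
```

Emit:
{"api": "drive_tool", "payload": {
  "series": [
    [0.02,[0,0,0],[0,0,0]],
    [0.01,[0,0,0],[0,0,0]],
    [0.0,[0,0,0],[0,0,0]],
    [0.0,[0,0,0],[0,0,0]],
    [0.0,[0,0,0],[0,0,0]]
  ]
}}

```text
time: 16.88
tool_pos: [0.6046, 0.0128, 0.1362]
ee_rot: [3.141, -0.001, 0.901]
wrist_force: [-0.8, -0.4, 2.6]
width: 0.0153
finger_force: 30.0
```

Emit:
{"api": "drive_tool", "payload": {
  "series": [
    [0.0,[0,0,0],[0,0,0]],
    [0.0,[0,0,0],[0,0,0]]
  ]
}}

```text
time: 17.12
tool_pos: [0.6046, 0.0128, 0.1362]
ee_rot: [3.141, -0.001, 0.901]
wrist_force: [-0.0, 0.9, 3.5]
width: 0.0151
finger_force: 30.0
```

```bash
cat > arc.py <<'E'
from h import *
o=robot.get_obs(); R=Ro.from_euler("xyz",o["ee_rot"]); p=np.array(o["tool_pos"]); print(p.round(4),o["ee_rot"],o["width"],np.round(o["wrist_force"],1),o["time"])
x,y,a=np.load("pen.npy"); h=np.array([x-.09*np.sin(a),y+.09*np.cos(a)])
d=p[:2]-h; c,s=np.cos(-a),np.sin(-a); dp=np.array([c*d[0]-s*d[1],s*d[0]+c*d[1]]); q=np.arctan2(-dp[0],-dp[1]); print("hinge",h.round(4),"r",np.hypot(*d).round(4),"q",q.round(3))
for qq in np.arange(round(q/.1)*.1+.1,1.65,.1):
    v=.13*np.array([-np.sin(qq),-np.cos(qq)]); w=h+[np.cos(a)*v[0]-np.sin(a)*v[1],np.sin(a)*v[0]+np.cos(a)*v[1]]
    print(round(qq,2),w.round(4),R.inv().apply(np.r_[w-p[:2],0]).round(4))
E
python3 arc.py
```

```text
[0.6046 0.0128 0.1362] [ 3.14092382e+00 -7.98194136e-04  9.00965075e-01] 0.015110931348790784 [-0.   0.9  3.5] 17.125
hinge [0.5805 0.1401] r 0.1296 q -0.001
0.1 [0.5917 0.0106] [-0.0097 -0.0088 -0.    ]
0.2 [0.5787 0.0102] [-0.0181 -0.0187 -0.    ]
0.3 [0.5657 0.011 ] [-0.0255 -0.0294 -0.    ]
0.4 [0.5529 0.0131] [-0.0318 -0.0407 -0.0001]
0.5 [0.5404 0.0165] [-0.037  -0.0527 -0.0001]
0.6 [0.5282 0.0211] [-0.0409 -0.0651 -0.0001]
0.7 [0.5166 0.027 ] [-0.0435 -0.0778 -0.0001]
0.8 [0.5056 0.0339] [-0.0449 -0.0907 -0.0001]
0.9 [0.4954 0.0419] [-4.500e-02 -1.037e-01 -1.000e-04]
1.0 [0.486  0.0509] [-4.370e-02 -1.166e-01 -1.000e-04]
1.1 [0.4776 0.0608] [-4.120e-02 -1.294e-01 -1.000e-04]
1.2 [0.4702 0.0715] [-3.750e-02 -1.418e-01 -1.000e-04]
1.3 [0.4639 0.0828] [-3.250e-02 -1.538e-01 -1.000e-04]
1.4 [0.4587 0.0948] [-2.630e-02 -1.653e-01 -1.000e-04]
1.5 [0.4548 0.1071] [-1.90e-02 -1.76e-01 -1.00e-04]
1.6 [0.4521 0.1199] [-1.07e-02 -1.86e-01 -1.00e-04]
```

Emit:
{"api": "drive_tool", "payload": {
  "series": [
    [0.0,[-0.0097,-0.0088,0],[0,0,0]],
    [0.0,[-0.0181,-0.0187,0],[0,0,0]],
    [0.0,[-0.0255,-0.0294,0],[0,0,0]],
    [0.0,[-0.0318,-0.0407,0],[0,0,0]],
    [0.0,[-0.037,-0.0527,0],[0,0,0]]
  ]
}}

```text
time: 17.75
tool_pos: [0.5391, 0.0136, 0.136]
ee_rot: [3.138, 0.004, 0.899]
wrist_force: [2.3, -7.8, 4.9]
width: 0.0151
finger_force: 30.0
```

```bash
python3 arc.py
```

```text
[0.5391 0.0136 0.136 ] [3.13758301 0.00394797 0.8990237 ] 0.015072954161157134 [ 2.3 -7.8  4.9] 17.75
hinge [0.5805 0.1401] r 0.1331 q 0.502
0.6 [0.5282 0.0211] [-0.0009 -0.0132 -0.    ]
0.7 [0.5166 0.027 ] [-0.0036 -0.0259 -0.0001]
0.8 [0.5056 0.0339] [-0.005  -0.0388 -0.0001]
0.9 [0.4954 0.0419] [-0.0051 -0.0518 -0.0002]
1.0 [0.486  0.0509] [-0.0039 -0.0648 -0.0002]
1.1 [0.4776 0.0608] [-0.0014 -0.0775 -0.0003]
1.2 [0.4702 0.0715] [ 0.0023 -0.09   -0.0004]
1.3 [0.4639 0.0828] [ 0.0073 -0.102  -0.0004]
1.4 [0.4587 0.0948] [ 0.0134 -0.1134 -0.0005]
1.5 [0.4548 0.1071] [ 0.0207 -0.1242 -0.0006]
1.6 [0.4521 0.1199] [ 0.029  -0.1342 -0.0007]
```

Emit:
{"api": "drive_tool", "payload": {
  "series": [
    [0.0,[-0.0049,-0.0124,0],[0,0,0]],
    [0.0,[-0.0075,-0.0251,0],[0,0,0]],
    [0.0,[-0.009,-0.038,0],[0,0,0]],
    [0.0,[-0.009,-0.051,0],[0,0,0]],
    [0.0,[-0.0077,-0.064,0],[0,0,0]]
  ]
}}

```text
time: 18.38
tool_pos: [0.4835, 0.0478, 0.1358]
ee_rot: [3.14, 0.004, 0.899]
wrist_force: [1.1, -6.0, 4.0]
width: 0.0155
finger_force: 30.0
```

```bash
python3 arc.py
```

```text
[0.4835 0.0478 0.1358] [3.13977889 0.00446782 0.89884873] 0.015457459850314503 [ 1.1 -6.   4. ] 18.375
hinge [0.5805 0.1401] r 0.134 q 0.996
1.1 [0.4776 0.0608] [ 0.0065 -0.0127 -0.0001]
1.2 [0.4702 0.0715] [ 0.0102 -0.0252 -0.0001]
1.3 [0.4639 0.0828] [ 0.0152 -0.0372 -0.0001]
1.4 [0.4587 0.0948] [ 0.0213 -0.0486 -0.0002]
1.5 [0.4548 0.1071] [ 0.0286 -0.0594 -0.0002]
1.6 [0.4521 0.1199] [ 0.0369 -0.0694 -0.0003]
```

Emit:
{"api": "drive_tool", "payload": {
  "series": [
    [0.0,[0.0025,-0.0128,0],[0,0,0]],
    [0.0,[0.0062,-0.0252,0],[0,0,0]],
    [0.0,[0.011,-0.0372,0],[0,0,0]],
    [0.0,[0.0172,-0.0487,0],[0,0,0]],
    [0.0,[0.0243,-0.0594,0],[0,0,0]]
  ]
}}

```text
time: 19.0
tool_pos: [0.4528, 0.1048, 0.1355]
ee_rot: [3.139, 0.002, 0.9]
wrist_force: [2.7, -4.8, 3.2]
width: 0.0155
finger_force: 30.0
```

```bash
python3 arc.py
```

```text
[0.4528 0.1048 0.1355] [3.13940253e+00 2.37035130e-03 8.99782653e-01] 0.015526437976470658 [ 2.7 -4.8  3.2] 19.0
hinge [0.5805 0.1401] r 0.1326 q 1.487
1.6 [0.4521 0.1199] [ 0.0114 -0.0099 -0.    ]
```

Emit:
{"api": "drive_tool", "payload": {
  "series": [
    [0.0,[0.006,-0.0072,0],[0,0,0]],
    [0.0,[0.006,-0.0072,0],[0,0,0]],
    [0.0,[0.006,-0.0072,0],[0,0,0]]
  ]
}}

```text
time: 19.38
tool_pos: [0.4508, 0.1146, 0.1355]
ee_rot: [-3.141, 0.002, 0.901]
wrist_force: [-0.9, -4.8, 5.4]
width: 0.0154
finger_force: 30.0
```

```bash
python3 arc.py
python3 - <<'E'
from h import *
S=imaging.snapshot("scene");T=imaging.snapshot("top")
cv2.imwrite("pics/end.png",np.hstack([cv2.resize(S[150:350,130:420,::-1],(440,400),interpolation=2),cv2.resize(T[80:240,110:260,::-1],(360,400),interpolation=2)]))
E
```

```text
[0.4508 0.1146 0.1355] [-3.14083061e+00  1.99379409e-03  9.00950619e-01] 0.0154284470842064 [-0.9 -4.8  5.4] 19.375
hinge [0.5805 0.1401] r 0.1322 q 1.562
```

View pics/end.png

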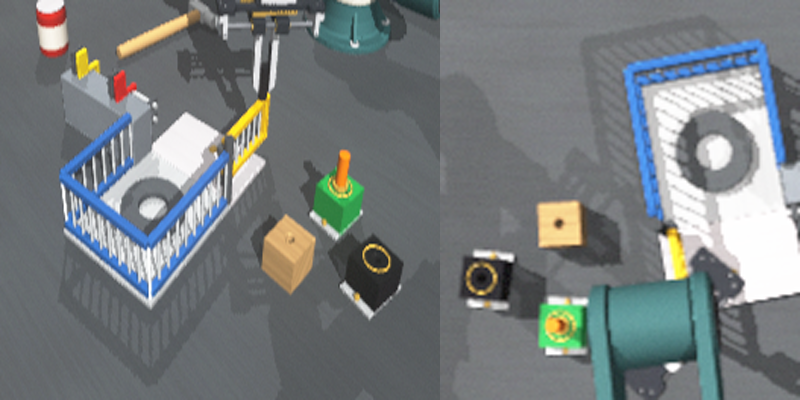

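The gate stands square to the pen's front (gate near (250,125) in the left crop), held by its post. The pin is home in green at (342,190), both catches are squeezed, and the ring, tin and hammer look where they were. Handing in.

```bash
python3 -c "
from bench import robot
print(robot.close_job())"
```

```text
the job is handed in; nothing more can be done
None
```

I handed the job in at about 19.5 s: the pin is home and released in the green terminal, the red and then the yellow catch are fully squeezed, and the arm is holding the gate open at about 1.56 rad.

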